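# Trolley wheel: valve to the top

## Robot

A 7-joint arm with a two-finger parallel gripper is mounted at the origin on the work surface. World frame = base frame: x ahead of the robot, y to its left, z up, the work surface at z = 0. Lengths are in mm, angles in rad, forces in N, time in s.
With the tool pointing down it reaches from about 400 to 925 mm from the base axis. Payload 4.1 kg.
Tool frame: the origin (TCP) lies at the very end of the fingers, on their centre line; the grasp point (between the pads) lies 19 mm behind it (bot.hold_point_z is the z of the grasp point in the tool frame, in mm); z points along the fingers, x is the direction in which the jaws open and shut, and the axes are right-handed (so a half turn about z gives the same grasp; the last joint's range is limited). The gripper opens to 85 mm and grips with 20 to 120 N. Pads are 22 mm wide; open, the fingers measure 114 mm over their backs; the gripper's body (76 mm by 85 mm) begins 54 mm behind the grasp point. The pads swing forward as they close: fully open they stand 13 mm farther back than shut.
Start: joints at [-1.421, 0.398, 0.045, 1.537, -0.019, 1.207, -0.051], TCP at [160.033, 630.026, 231.347] pointing down, gripper open.
Joint ranges: [-2.82, 2.82], [-0.49, 2.23], [-1.37, 1.46], [0, 2.46], [-1.36, 4.5], [0.23, 2], [-2.94, 2.94]. Speed limits (rad/s): [2.57, 2.57, 3.14, 3.14, 3.14, 3.14, 3.14].

## Interface

Orientations are given as a rotation vector (axis times angle).
In Python, from rig import bot gives the robot as it stands.
- The arm moves only by the tool arm_command, never from a script. Its argument "commands" is a list of rows, each a list of 3 entries, a list of its own where there are three numbers: the shift along the tool's x, y, z each as a share of 0.2 m, from -1 to 1, then the turn, a rotation vector about the tool's x, y, z each as a share of 180 degrees, from -1 to 1, then the opening, from 0 (shut) to 1 (fully open). A call has 1 to 20 rows; each row is the pose to reach, as a shift and turn from the pose commanded when the call began, along the tool's axes at that moment, turning the shorter way round; what a row does not reach only later rows make up. A row lasts 1/10 s, in which the tool goes at most 50 mm and 8.59 degrees, less where a joint would pass 70% of its speed; a pose out of reach is approached as far as the arm can. A call with a number of a shift or a turn outside -1 to 1 is refused whole. A call with a gripper value outside its range is refused whole. The fingers move at their own pace and stop on an object; "force" is the grip in N (left out, the last holds). Time passes only in rows, so rows that repeat a pose let the fingers close. It gives the time, the measured TCP pose, the force and the opening at its end, in the units of the state.
- bot.observe(): the state, without advancing time (a new reading comes with each control period).
- bot.read_camera(name): name is "scene" or "top"; returns (picture, depth): 400x640x3 uint8, blue, green, red; 400x640 float32, mm along the optical axis (not along the pixel's ray), 0 where there is no reading.
- bot.camera_model(name): a dict with "K" (3x3 intrinsics, pixels), "eye" and "orientation" of the camera in the world. Camera axes: x right, y down, z forward; pixel columns grow to the right and rows downward; lengths in mm; the calibration is good to about 2 mm. A picture is of the moment at which its call begins. camera_model takes no time and is no camera call.
- bot.sign_off(): hands the job in, once; it reports no verdict.
The state is a dict: "time_s": time; "qpos": joint angles; "joint_velocities": joint speeds; "tau": joint torques, N m; "tool_pos": TCP position; "eef_rot": TCP orientation; "wrist_force": force on the tool from outside, world axes, zero at the start; "wrist_torque": the same for the moment, N m; "grip_width": finger opening in mm.
Only numpy, scipy, OpenCV 4.12 (cv2) and the standard library are available. Lean on these libraries where they do the work, as an engineer would, in place of code of your own. Each camera call takes 0.05 s, during which the arm holds its last target. There are 200 camera calls.

## Task

The tyre has just been glued onto the trolley wheel in the service stand. With the fingertips, gently push it round by its spokes, without gripping it, until the valve stem points straight up, standing at the very top of the leaning wheel in line above the axle, and leave the wheel at rest there. Keep off the tyre and the valve stem, and do not lift or shift any of the things lying around.

Things in the scene. Friction and masses are not known exactly. Their poses are not given: they have to be found in the camera images.
- stand: fixed steel stand: base plate 240 x 180 x 12 mm, 96 mm tall post behind the wheel. Origin on the table right below the wheel's centre; x level, from the front (robot's side) through the wheel to the post, y left seen from the front, z up. In front of the wheel is only the low base plate; behind the spokes the space is free for 50 mm from the mid-plane, but for the axle
- wheel: white plastic wheel leaning back 0.7 rad (40 deg), top away from the robot. Origin on the axle in the mid-plane, 150 mm above the table; x along the axle to the rear, 0.7 rad below level; z towards the stem, turning with the wheel. Rim inner radius 108 mm, 26 mm wide. Turns either way, over a full turn, with 0.12 N m friction (2 N at mid-spoke); stays where left
- hub_front (a point): centre of the hub's front face, 40 mm in front of the wheel's mid-plane (wheel x = -40 mm); the hub is a 56 mm diameter cylinder, with a small axle nut standing 6 mm further out. Axes as the wheel
- spoke (a point): middle of the spoke opposite the stem, 66 mm from the axle and 17 mm in front of the mid-plane. Five equal straight spokes, 12 mm wide, 14 mm deep, at 36, 108, 180, 252, 324 deg from the stem (the stem is midway between two). They are dished: centre line 30 mm in front of the mid-plane at radius 22 mm, 4 mm in front at radius 110 mm. Axes as the wheel
- stem: valve stem: 9 mm brass tube with a 12 mm wide black cap, 30 mm long, standing inward from the rim in the wheel's mid-plane. Origin at its free (inner) end, 80 mm from the axle; z points radially outward to the rim. Turns with the wheel; must not be touched. At the top, its free end is straight above the axle seen from the front
- tyre: black rubber tyre round the rim, 302 mm outer and 230 mm inner diameter, 36 mm wide; origin at the wheel's centre. Turns with the wheel; must not be touched
- cup: bystander: open black plastic cup, 72 mm across and 85 mm tall, origin at the centre of its underside
- jar: bystander: closed jar of sealant, 64 mm across and 85 mm tall, origin at the centre of its underside
- wrench: bystander: steel spanner lying flat on the table, about 180 mm long, along its own x
- lever_tool: bystander: flat black plastic tyre lever, 137 x 16 mm and 6 mm thick (12 mm at one end), lying along its own x
- screwdriver: bystander: screwdriver lying on the table along its own x
- tub: bystander: open white tub, 120 mm across and 120 mm tall, origin at the centre of its underside
- vase: bystander: translucent printed vase, 104 mm across and 170 mm tall, origin at the centre of its underside
- collar: bystander: steel collar (ring) 56 mm across and 20 mm tall, lying flat

How it is judged (in metres and radians):
At the end, for the whole second after the job is handed in: The valve stem's free end is above the axle and within 8 mm to either side of it (about 6 deg), the wheel is at rest, and every bystander is within 20 mm of where it was (y of stem in the frame of stand between -0.008 and 0.008 m and z of stem in the frame of stand above 0.18 m and angular speed of wheel below 0.05 rad/s and distance of each of cup, jar, wrench, lever_tool, screwdriver, tub, vase, collar from where it was at the start of the episode below 0.02 m); the robot touches nothing.
It fails at once if the freshly glued tyre is touched (over 2 N) (contact force between tyre and anything else above 2 N).
It fails at once if the valve stem is touched (over 2 N) (contact force between stem and anything else above 2 N).
It fails at once if the wheel is gripped or shoved hard (over 40 N from the fingers) (contact force between wheel and the fingers above 40 N).
It fails at once if a bystander is lifted or shifted by more than 20 mm (distance of any of cup, jar, wrench, lever_tool, screwdriver, tub, vase, collar from where it was at the start of the episode above 0.02 m).
It also fails if it takes over 72 s, if anything falls off the work surface, if the arm or the gripper's body presses on something with over 40 N, if the wrist force passes 120 N, or if a joint passes its speed limit or range.

## Working session

There is one attempt and no reset: what is moved stays moved. The work goes in short steps, Python scripts to look and compute and a tool call to move; the robot and the scene stay as the last step left them, time stands still between calls to the robot, and variables do not carry over. Pictures are saved under pics/ and viewed, about 8 in all and at most 12, crops included, and the job is handed in when it is done.

Besides the shell and the picture viewer there is one more tool, called after "Call:" as name(argument=value, ...) on one line, values as JSON. arm_command: Moves the arm, as the interface text tells. Its arguments: {"type":"object","properties":{"commands":{"type":"array"},"force":{"type":"number"}},"required":["commands"]}

```bash
ls; mkdir -p pics; python3 - <<'E'
from rig import bot
import cv2,numpy as np
s=bot.observe();print({k:np.round(v,3) for k,v in s.items()})
for n in("scene","top"):
    p,d=bot.read_camera(n);cv2.imwrite(f"pics/{n}0.png",p);np.save(f"pics/{n}0.npy",d)
    m=bot.camera_model(n);print(n,m)
E
```

```text
pics
{'time_s': np.float64(0.0), 'qpos': array([-1.421,  0.399,  0.045,  1.538, -0.019,  1.207, -0.051]), 'joint_velocities': array([-0.   ,  0.   ,  0.   ,  0.   , -0.   , -0.   , -0.001]), 'tau': array([ 0.0000e+00, -4.7513e+01,  1.3650e+00, -2.5422e+01,  1.2000e-02,
        1.0000e-02, -0.0000e+00]), 'tool_pos': array([159.877, 629.381, 230.276]), 'eef_rot': array([ 2.479e+00,  1.928e+00, -2.000e-03]), 'wrist_force': array([ 0.664,  0.69 , -0.242]), 'wrist_torque': array([0.019, 0.007, 0.01 ]), 'grip_width': np.float64(85.43)}
scene {'K': array([[512.3964437 ,   0.        , 323.55871998],
       [  0.        , 512.3964437 , 197.92451106],
       [  0.        ,   0.        ,   1.        ]]), 'eye': array([1471.5616703 , -183.93268941, 1403.86489794]), 'orientation': array([-1.98117307, -1.62733878,  0.5633848 ])}
top {'K': array([[378.79859317,   0.        , 316.09837432],
       [  0.        , 378.79859317, 200.13343494],
       [  0.        ,   0.        ,   1.        ]]), 'eye': array([ 3.37533846e+02, -1.26382430e+00,  1.28027520e+03]), 'orientation': array([-2.15118494,  2.16127135, -0.16496679])}
```

View pics/scene0.png

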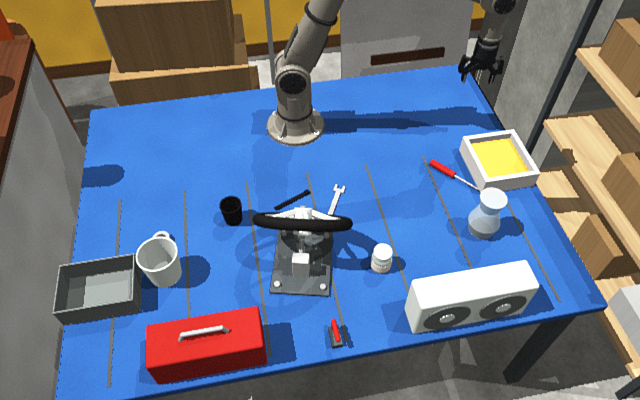

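View pics/top0.png

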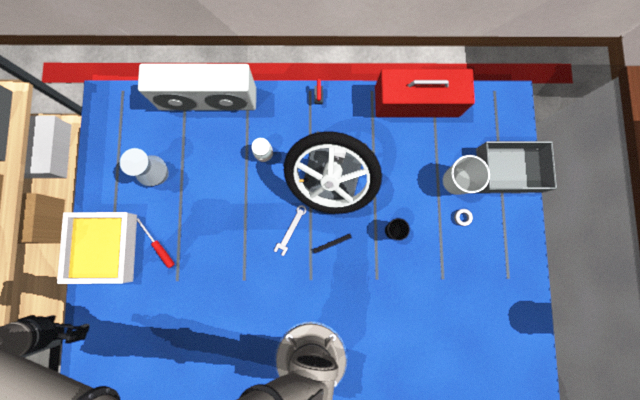

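The scene view is from behind the wheel. The top view shows the wheel's front, centred near (332,172) and apparently with brass at (302,180). I'll zoom in and fit the wheel from depth.

```bash
cat > h.py <<'E'
import numpy as np,cv2
from scipy.spatial.transform import Rotation as R
from rig import bot
def world(n,d):
    m=bot.camera_model(n);K=m["K"];v,u=np.mgrid[:d.shape[0],:d.shape[1]]
    c=np.dstack([(u-K[0,2])/K[0,0]*d,(v-K[1,2])/K[1,1]*d,d])
    return c@R.from_rotvec(m["orientation"]).as_matrix().T+m["eye"]
def proj(n,P):
    m=bot.camera_model(n);c=(np.atleast_2d(P)-m["eye"])@R.from_rotvec(m["orientation"]).as_matrix()
    q=c@m["K"].T;return q[:,:2]/q[:,2:]
def ray(n,uv):
    m=bot.camera_model(n);d=np.linalg.inv(m["K"])@[uv[0],uv[1],1]
    return m["eye"],R.from_rotvec(m["orientation"]).as_matrix()@d
E
python3 - <<'E'
from h import *
p=cv2.imread("pics/top0.png");d=np.load("pics/top0.npy");W=world("top",d)
c=cv2.resize(p[120:225,270:395],None,fx=6,fy=5.7,interpolation=cv2.INTER_CUBIC)
c=cv2.resize(p[120:220,270:395],None,fx=6,fy=6,interpolation=cv2.INTER_CUBIC);cv2.imwrite("pics/crop0.png",c)
m=(p.max(2)<60)&(d>0);m[:120]=0;m[225:]=0;m[:,:275]=0;m[:,390:]=0
m&=W[...,2]>40
n,l,st,_=cv2.connectedComponentsWithStats(m.astype(np.uint8));k=1+st[1:,4].argmax();m=l==k
P=W[m];cen=np.median(P,0);print(st[k],cen,P.min(0),P.max(0))
for i in range(3):
    q=P.mean(0);_,S,V=np.linalg.svd(P-q,full_matrices=0);nv=V[2]*np.sign(V[2,0]);r=(P-q)@nv;P=P[abs(r)<12]
print("normal",nv,"yaw",np.arctan2(nv[1],nv[0]),"pitch",np.arcsin(-nv[2]))
ct=cv2.findContours(m.astype(np.uint8),cv2.RETR_EXTERNAL,cv2.CHAIN_APPROX_NONE)[0][0]
print(cv2.fitEllipse(ct))
# circle fit in plane
e1=np.cross([0,0,1],nv);e1/=np.linalg.norm(e1);e2=np.cross(nv,e1)
a=(P-q)@e1;b=(P-q)@e2;s=np.linalg.lstsq(np.c_[2*a,2*b,np.ones_like(a)],a*a+b*b,rcond=None)[0]
print("centre front-ish",q+s[0]*e1+s[1]*e2,"r",np.sqrt(s[2]+s[0]**2+s[1]**2))
E
```

```text
[ 284  132   97   82 2265] [600.50849562 -69.87728563 209.07181305] [ 465.15388282 -208.2027183    47.91189062] [673.80945651  79.77253682 273.4939293 ]
normal [ 0.73138826 -0.19395929 -0.65379737] yaw -0.25922637032556883 pitch 0.7125921556642101
((332.09613037109375, 172.41302490234375), (79.56766510009766, 97.0736312866211), 103.78087615966797)
centre front-ish [563.98728593 -62.89375652 165.43256802] r 133.82047968888978
```

View pics/crop0.png

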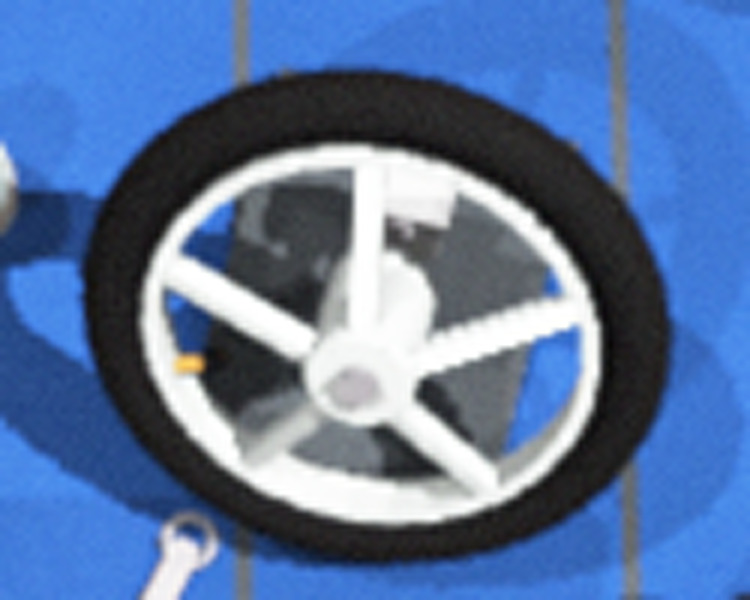

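The crop shows the hub near (357,380), i.e. px (329.5,183), and the brass stem at the left, (190,362), i.e. px (301.7,180). The stem gap lies between the upper-left and lower-left spokes. Next: refine the centre and angles.

```bash
cat >> h.py <<'E'
def frame(C,yaw,pitch=0.7):
    x=np.array([np.cos(pitch)*np.cos(yaw),np.cos(pitch)*np.sin(yaw),-np.sin(pitch)])
    y=np.array([-np.sin(yaw),np.cos(yaw),0]);return np.array(C,float),np.c_[x,y,np.cross(x,y)]
def onplane(n,uv,C,F,off):   # hit in wheel frame coords (level frame) at wheel x=off
    e,d=ray(n,uv);t=((C+F[:,0]*off-e)@F[:,0])/(d@F[:,0]);return (e+t*d-C)@F
def polar(v): return np.hypot(v[1],v[2]),np.degrees(np.arctan2(v[1],v[2]))  # phi from top, + to left
E
python3 - <<'E'
from h import *
p=cv2.imread("pics/top0.png");d=np.load("pics/top0.npy");W=world("top",d)
# tyre inner white/black edge & outer silhouettes: use white rim+tyre region filled ellipse
for yaw in(-0.2,-0.26,-0.3):
  for t in(18,23):
    C,F=frame([564+.74*t,-62.9-.196*t,150],yaw)
    a=np.radians(np.arange(0,360,2));ring=C+np.outer(np.cos(a),F[:,2])*151+np.outer(np.sin(a),F[:,1])*151
    ringp=[ring+F[:,0]*o for o in(-10,10)]
    hull=cv2.convexHull(np.vstack([proj("top",r) for r in ringp]).astype(np.float32))
    print(yaw,t,C.round(),cv2.fitEllipse(hull),"hub",proj("top",C-40*F[:,0]).round(1),"nut",proj("top",C-46*F[:,0]).round(1))
C,F=frame([578,-66.8,150],-0.26)
print("stem brass",polar(onplane("top",(301.7,180.3),C,F,0)))
for nme,uv,off in[("up",(331.5,150),-6),("ul",(300.5,165.5),-6),("ll",(313,196),-6),("lr",(351,199.5),-6),("r",(365,172.3),-6)]:
    print(nme,polar(onplane("top",uv,C,F,off)))
E
```

```text
-0.2 18 [577. -66. 150.] ((332.6486511230469, 170.11033630371094), (83.66088104248047, 100.75732421875), 99.71602630615234) hub [[330.4 181.4]] nut [[330.2 182.7]]
-0.2 23 [581. -67. 150.] ((332.957763671875, 168.91351318359375), (83.82109069824219, 100.7052230834961), 99.67255401611328) hub [[330.7 180.2]] nut [[330.5 181.4]]
-0.26 18 [577. -66. 150.] ((332.85009765625, 170.15957641601562), (83.70686340332031, 100.74156951904297), 104.10365295410156) hub [[329.8 181.3]] nut [[329.5 182.5]]
-0.26 23 [581. -67. 150.] ((333.15887451171875, 168.96263122558594), (83.8681640625, 100.68852233886719), 104.0857925415039) hub [[330.1 180.1]] nut [[329.8 181.3]]
-0.3 18 [577. -66. 150.] ((332.98284912109375, 170.19869995117188), (83.70718383789062, 100.73379516601562), 107.03498077392578) hub [[329.4 181.2]] nut [[329.  182.4]]
-0.3 23 [581. -67. 150.] ((333.2913513183594, 169.00167846679688), (83.86859130859375, 100.6805191040039), 107.03456115722656) hub [[329.7 179.9]] nut [[329.4 181.1]]
stem brass (np.float64(104.03856570901407), np.float64(123.59778187333036))
up (np.float64(87.03304176914321), np.float64(12.068420490304645))
ul (np.float64(98.31851570497446), np.float64(88.4607363613546))
ll (np.float64(111.91751231992325), np.float64(158.73126192245547))
lr (np.float64(111.42829911937511), np.float64(-134.63391789687245))
r (np.float64(101.33311131743358), np.float64(-67.95387890199613))
```

```bash
python3 - <<'E'
from h import *
for C0 in([570,-65,150],[572,-65,150]):
  C,F=frame(C0,-0.26)
  print(C0,"hub",proj("top",C-40*F[:,0]).round(1),"nut",proj("top",C-46*F[:,0]).round(1))
  print("stem brass",polar(onplane("top",(301.7,180.3),C,F,0)))
  L=[]
  for k,uv,off in[(1,(331.5,150),-8),(0,(300.5,165.5),-8),(-1,(313,196),-8),(-2,(351,199.5),-8),(2,(365,172.3),-8)]:
    r,a=polar(onplane("top",uv,C,F,off));L.append((a+36+72*k)%360);print(k,round(r),round(L[-1],1))
  print("stem phi",np.mean(L))
R0=R.from_rotvec(bot.observe()["eef_rot"]).as_matrix()
C,F=frame([570,-65,150],-0.26)
T=np.c_[F[:,2],-F[:,1],F[:,0]]   # tool x=up,y=right,z=into wheel
print((R.from_matrix(R0.T@T)).as_rotvec()/np.pi, R0.round(3))
for phi,r,off in[(50,70,-110),(50,70,4)]:
  a=np.radians(phi);P=C+F@[off,r*np.sin(a),r*np.cos(a)]
  print(P.round(),(R0.T@(P-bot.observe()["tool_pos"])/200).round(3))
E
```

```text
[570, -65, 150] hub [[329.4 183.7]] nut [[329.1 185. ]]
stem brass (np.float64(98.39827740087138), np.float64(118.59694156707478))
1 98 118.8
0 99 117.7
-1 100 120.1
-2 102 121.9
2 105 118.0
stem phi 119.31205982376358
[572, -65, 150] hub [[329.4 183. ]] nut [[329.  184.3]]
stem brass (np.float64(99.27735016471817), np.float64(119.95304333727525))
1 95 118.8
0 98 119.0
-1 102 120.9
-2 104 121.1
2 105 116.7
stem phi 119.31185033923653
[-0.21756557  0.21589969  0.46883381] [[ 0.246  0.969 -0.   ]
 [ 0.969 -0.246 -0.002]
 [-0.002  0.    -1.   ]]
[530.   1. 255.] [-2.59   2.569 -0.12 ]
[615. -21. 182.] [-2.594  3.005  0.248]
```

Call:
arm_command(commands=[[[-0.25,0.25,-0.1],[0,0,0.06],0],[[-0.5,0.5,-0.2],[0,0,0.12],0],[[-0.75,0.75,-0.3],[0,0,0.18],0],[[-1,1,-0.4],[0,0,0.25],0],[[-1,1,-0.4],[0,0,0.25],0],[[-1,1,-0.4],[0,0,0.25],0],[[-1,1,-0.4],[0,0,0.25],0],[[-1,1,-0.4],[0,0,0.25],0],[[-1,1,-0.4],[0,0,0.25],0]], force=20)

```text
time_s: 1.0
tool_pos: [303.4, 387.9, 310.7]
eef_rot: [3.028, 0.837, -0.002]
wrist_force: [-0.6, 0.6, 0.8]
grip_width: -0.2
```

```bash
cat >> h.py <<'E'
C,F=frame([570.5,-65,150],-0.26)
T=np.c_[F[:,2],-F[:,1],F[:,0]]
def wpt(phi,r,off): a=np.radians(phi);return C+F@[off,r*np.sin(a),r*np.cos(a)]
def rel(P,M=T):
    s=bot.observe();Rc=R.from_rotvec(s["eef_rot"]).as_matrix()
    return (Rc.T@(P-s["tool_pos"])/200).round(3),(R.from_matrix(Rc.T@M).as_rotvec()/np.pi).round(3)
def where():
    s=bot.observe();v=(s["tool_pos"]-C)@F;r,a=polar(v)
    print("t",round(float(s["time_s"]),2),"pos",s["tool_pos"].round(1),"off",round(v[0],1),"r",round(r,1),"phi",round(a,1),"q",s["qpos"].round(2),"F",s["wrist_force"].round(1),"w",round(float(s["grip_width"]),1))
E
python3 -c "
from h import *
where();print(rel(wpt(47,70,-130)))"
```

```text
t 1.0 pos [303.4 387.9 310.7] off -390.0 r 387.5 phi 107.8 q [-1.26  0.06  0.28  1.79 -0.02  1.29 -0.44] F [-0.6  0.6  0.8] w -0.2
(array([-0.072,  2.204,  0.202]), array([-0.111,  0.262,  0.238]))
```

Call:
arm_command(commands=[[[0,0.25,0],[0,0,0.06],0],[[0,0.5,0],[0,0,0.12],0],[[0,0.75,0],[0,0,0.18],0],[[0,1,0],[0,0,0.25],0],[[0,1,0],[0,0,0.25],0],[[0,1,0],[0,0,0.25],0],[[0,1,0],[0,0,0.25],0],[[0,1,0],[0,0,0.25],0]])

```text
time_s: 1.8
tool_pos: [406.3, 216.3, 310.8]
eef_rot: [3.117, -0.384, -0.001]
wrist_force: [-0.3, -1.4, -0.0]
grip_width: -0.1
```

```bash
python3 -c "
from h import *
where();print(rel(wpt(47,70,-130)))"
```

```text
t 1.8 pos [406.3 216.3 310.8] off -280.2 r 231.1 phi 96.4 q [-1.06 -0.01  0.48  1.86  0.01  1.29 -0.83] F [-0.3 -1.4 -0. ] w -0.1
(array([0.798, 0.904, 0.203]), array([-0.002,  0.277,  0.005]))
```

Call:
arm_command(commands=[[[0.05,0.25,0],[0,0.04,0],0],[[0.1,0.5,0],[0,0.08,0],0],[[0.15,0.75,0],[0,0.12,0],0],[[0.2,0.9,0],[0,0.16,0],0],[[0.3,0.9,0],[0,0.2,0],0],[[0.3,0.9,0],[0,0.24,0],0],[[0.3,0.9,0],[0,0.277,0],0],[[0.3,0.9,0],[0,0.277,0],0],[[0.3,0.9,0],[0,0.277,0],0]])

```text
time_s: 2.7
tool_pos: [422.3, 28.1, 313.1]
eef_rot: [2.738, -0.337, 1.269]
wrist_force: [0.3, -0.0, 0.4]
grip_width: -0.1
```

```bash
python3 -c "
from h import *
where();print(rel(wpt(47,70,-130)))"
```

```text
t 2.7 pos [422.3  28.1 313.1] off -232.9 r 54.7 phi 71.8 q [-0.2  -0.49 -0.33  2.46  0.76  0.63 -1.29] F [ 0.3 -0.   0.4] w -0.1
(array([0.155, 0.01 , 0.514]), array([-0.003,  0.001,  0.003]))
```

Call:
arm_command(commands=[[[0.07,0.01,0.2],[0,0,0],0],[[0.155,0.01,0.4],[0,0,0],0],[[0.155,0.01,0.5],[0,0,0],0],[[0.155,0.01,0.5],[0,0,0],0],[[0.155,0.01,0.5],[0,0,0],0]])

```text
time_s: 3.2
tool_pos: [515.2, 1.7, 271.7]
eef_rot: [2.739, -0.341, 1.265]
wrist_force: [-0.1, 0.3, -0.4]
grip_width: -0.2
```

```bash
python3 -c "
from h import *
where();print(rel(wpt(47,70,-40)),rel(wpt(47,70,5)))
p,d=bot.read_camera('top');cv2.imwrite('pics/t1.png',cv2.resize(p[90:250,220:440],None,fx=3.5,fy=3.5,interpolation=cv2.INTER_CUBIC))"
```

```text
t 3.2 pos [515.2   1.7 271.7] off -132.4 r 69.2 phi 46.6 q [-0.01 -0.22 -0.33  2.41  1.12  0.42 -1.54] F [-0.1  0.3 -0.4] w -0.2
(array([ 0.003, -0.001,  0.462]), array([-0.002,  0.002,  0.003])) (array([0.005, 0.   , 0.687]), array([-0.002,  0.002,  0.003]))
```

View pics/t1.png

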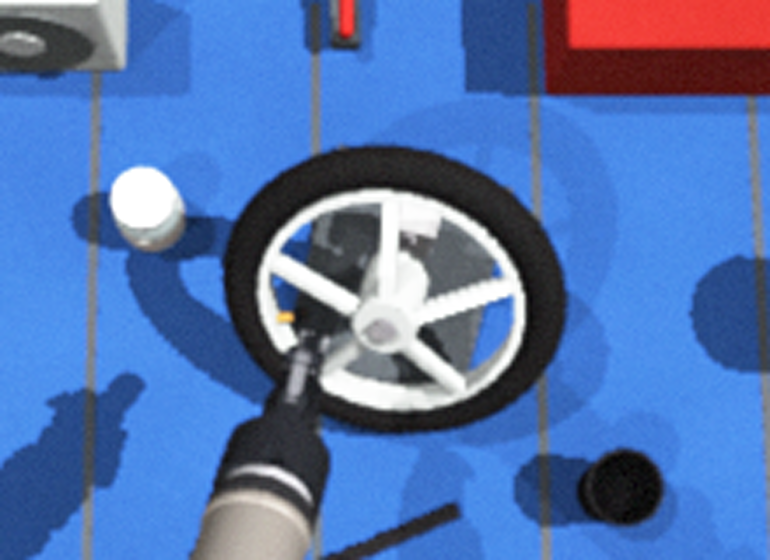

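The fingertips (crop 318,335) are aligned with the wheel axis, aimed at the upper-left gap between the spokes at (305,275) and (390,225), clear of the stem at (285,317). Now I'll insert.

Call:
arm_command(commands=[[[0,0,0.12],[0,0,0],0],[[0,0,0.24],[0,0,0],0],[[0,0,0.36],[0,0,0],0],[[0,0,0.46],[0,0,0],0],[[0,0,0.54],[0,0,0],0],[[0,0,0.6],[0,0,0],0],[[0,0,0.66],[0,0,0],0],[[0,0,0.68],[0,0,0],0],[[0,0,0.68],[0,0,0],0]])

```text
time_s: 4.15
tool_pos: [616.0, -23.7, 185.0]
eef_rot: [2.738, -0.342, 1.269]
wrist_force: [-0.4, -0.3, 0.5]
grip_width: -0.0
```

```bash
python3 -c "
from h import *
where()
for a in (40,34,30,26,20,15,10,5,0,-5,-10): print(a,rel(wpt(a,70,5))[0])
p,d=bot.read_camera('top');cv2.imwrite('pics/t2.png',cv2.resize(p[110:230,260:400],None,fx=5,fy=5,interpolation=cv2.INTER_CUBIC))"
```

```text
t 4.15 pos [616.  -23.7 185. ] off 3.0 r 70.7 phi 46.9 q [ 0.08  0.14 -0.32  2.33  1.89  0.42 -2.21] F [-0.4 -0.3  0.5] w -0.0
40 [0.027 0.034 0.01 ]
34 [0.048 0.063 0.009]
30 [0.061 0.084 0.009]
26 [0.072 0.105 0.009]
20 [0.086 0.139 0.009]
15 [0.095 0.168 0.008]
10 [0.102 0.198 0.008]
5 [0.106 0.229 0.008]
0 [0.107 0.259 0.008]
-5 [0.105 0.29  0.007]
-10 [0.101 0.32  0.007]
```

View pics/t2.png

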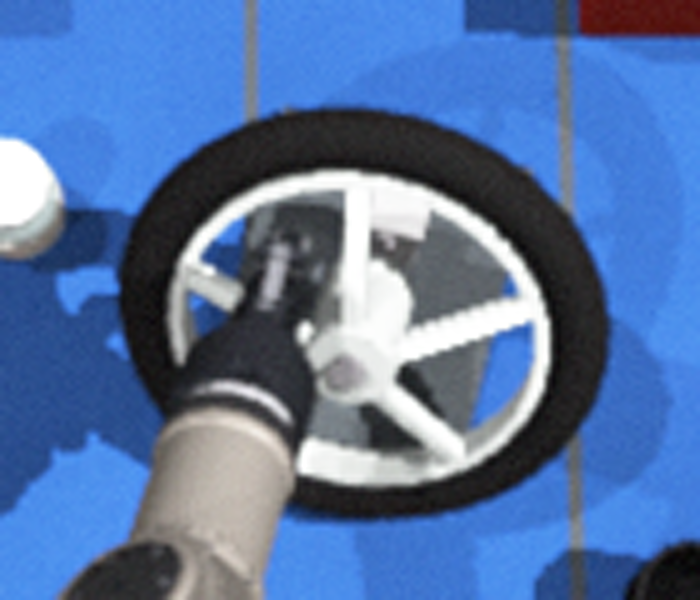

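The fingers are in the gap at crop (285,255), free of both spokes. Sweeping clockwise along the arc.

Call:
arm_command(commands=[[[0.013,0.017,0.005],[0,0,0],0],[[0.027,0.034,0.008],[0,0,0],0],[[0.038,0.048,0.008],[0,0,0],0],[[0.048,0.063,0.008],[0,0,0],0],[[0.055,0.074,0.008],[0,0,0],0],[[0.061,0.084,0.008],[0,0,0],0],[[0.067,0.095,0.008],[0,0,0],0],[[0.072,0.105,0.008],[0,0,0],0],[[0.079,0.122,0.008],[0,0,0],0],[[0.086,0.139,0.008],[0,0,0],0],[[0.091,0.154,0.008],[0,0,0],0],[[0.095,0.168,0.008],[0,0,0],0],[[0.099,0.183,0.008],[0,0,0],0],[[0.102,0.198,0.008],[0,0,0],0],[[0.106,0.229,0.008],[0,0,0],0],[[0.107,0.245,0.008],[0,0,0],0],[[0.107,0.26,0.008],[0,0,0],0],[[0.106,0.275,0.008],[0,0,0],0],[[0.105,0.29,0.007],[0,0,0],0],[[0.105,0.29,0.007],[0,0,0],0]])

```text
time_s: 6.2
tool_pos: [615.8, -85.5, 199.7]
eef_rot: [2.736, -0.345, 1.268]
wrist_force: [0.4, 0.5, -0.4]
grip_width: -0.2
```

```bash
python3 -c "
from h import *
where();print(rel(wpt(-5,70,5))[1])
for a in range(-8,-66,-3): print(a,rel(wpt(a,70,5))[0])
p,d=bot.read_camera('top');cv2.imwrite('pics/t3.png',cv2.resize(p[110:230,260:400],None,fx=5,fy=5,interpolation=cv2.INTER_CUBIC))"
```

```text
t 6.2 pos [615.8 -85.5 199.7] off 5.5 r 70.1 phi -6.7 q [ 0.19  0.1  -0.26  2.32  2.01  0.29 -2.21] F [ 0.4  0.5 -0.4] w -0.2
[-0.002  0.001  0.002]
-8 [-0.002  0.008 -0.002]
-11 [-0.005  0.026 -0.002]
-14 [-0.009  0.044 -0.002]
-17 [-0.014  0.061 -0.003]
-20 [-0.02   0.079 -0.003]
-23 [-0.027  0.096 -0.003]
-26 [-0.034  0.112 -0.003]
-29 [-0.043  0.128 -0.003]
-32 [-0.052  0.144 -0.003]
-35 [-0.062  0.159 -0.003]
-38 [-0.073  0.174 -0.003]
-41 [-0.085  0.188 -0.003]
-44 [-0.098  0.201 -0.003]
-47 [-0.111  0.214 -0.003]
-50 [-0.125  0.226 -0.003]
-53 [-0.139  0.238 -0.003]
-56 [-0.154  0.248 -0.003]
-59 [-0.17   0.258 -0.003]
-62 [-0.186  0.267 -0.003]
-65 [-0.202  0.275 -0.003]
```

View pics/t3.png

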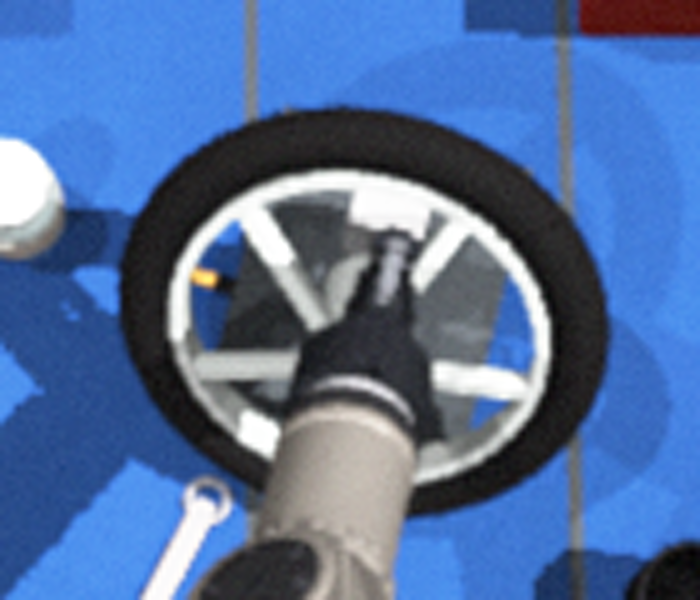

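The wheel is turning: stem at crop (207,278), pushed spoke at (440,250). Continuing.

Call:
arm_command(commands=[[[-0.002,0.008,-0.002],[0,0,0],0],[[-0.005,0.026,-0.002],[0,0,0],0],[[-0.009,0.044,-0.002],[0,0,0],0],[[-0.014,0.061,-0.003],[0,0,0],0],[[-0.02,0.079,-0.003],[0,0,0],0],[[-0.027,0.096,-0.003],[0,0,0],0],[[-0.034,0.112,-0.003],[0,0,0],0],[[-0.043,0.128,-0.003],[0,0,0],0],[[-0.052,0.144,-0.003],[0,0,0],0],[[-0.062,0.159,-0.003],[0,0,0],0],[[-0.073,0.174,-0.003],[0,0,0],0],[[-0.085,0.188,-0.003],[0,0,0],0],[[-0.098,0.201,-0.003],[0,0,0],0],[[-0.111,0.214,-0.003],[0,0,0],0],[[-0.125,0.226,-0.003],[0,0,0],0],[[-0.139,0.238,-0.003],[0,0,0],0],[[-0.154,0.248,-0.003],[0,0,0],0],[[-0.17,0.258,-0.003],[0,0,0],0],[[-0.186,0.267,-0.003],[0,0,0],0],[[-0.186,0.267,-0.003],[0,0,0],0]])

```text
time_s: 8.25
tool_pos: [577.9, -130.6, 170.7]
eef_rot: [2.738, -0.345, 1.265]
wrist_force: [-0.2, 1.1, 0.5]
grip_width: -0.1
```

```bash
python3 -c "
from h import *
where();print(rel(wpt(-5,70,5))[1])
for a in range(-65,-98,-3): print(a,rel(wpt(a,70,5))[0])
p,d=bot.read_camera('top');cv2.imwrite('pics/t4.png',cv2.resize(p[110:230,260:400],None,fx=5,fy=5,interpolation=cv2.INTER_CUBIC))"
```

```text
t 8.25 pos [ 577.9 -130.6  170.7] off 5.1 r 69.0 phi -63.0 q [ 0.39  0.11 -0.33  2.41  2.5   0.29 -2.62] F [-0.2  1.1  0.5] w -0.1
[-0.002  0.002  0.002]
-65 [-0.009  0.01  -0.   ]
-68 [-0.026  0.017 -0.   ]
-71 [-0.043  0.023 -0.   ]
-74 [-0.06   0.029 -0.   ]
-77 [-0.078  0.033 -0.   ]
-80 [-0.096  0.037 -0.   ]
-83 [-0.114  0.039 -0.   ]
-86 [-0.132  0.041 -0.   ]
-89 [-0.151  0.042  0.   ]
-92 [-0.169  0.041  0.   ]
-95 [-0.187  0.04   0.   ]
```

View pics/t4.png

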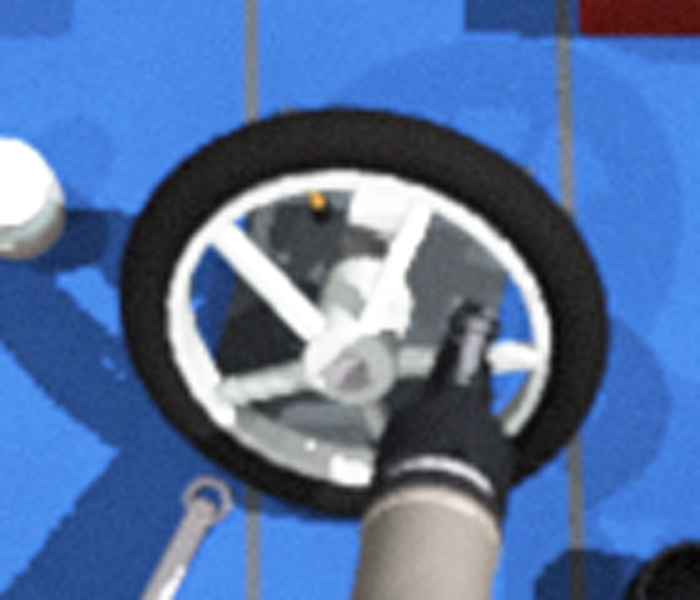

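The stem is now at crop (318,201), upper-left of centre, and the pushed spoke's end is at (530,355). Measuring what's left.

```bash
python3 - <<'E'
from h import *
f=lambda x,y:(260+x/5-.4,110+y/5-.4)
print("stem",polar(onplane("top",f(318,201),C,F,0)))
for k,xy in[(-1,(420,208)),(1-0,(222,240)),(-1-1,(530,356))]:
    r,a=polar(onplane("top",f(*xy),C,F,-8));print(r,a,{-1:a+36,1:a-36,-2:a+108}[k])
E
```

```text
stem (np.float64(93.44349669960722), np.float64(26.624990213086715))
102.9570581955579 -8.950197836800585 27.049802163199416
102.28068688864 63.70693100216426 27.70693100216426
104.44318539740013 -79.49890224204476 28.501097757955236
```

Call:
arm_command(commands=[[[-0.009,0.01,0],[0,0,0],0],[[-0.026,0.017,0],[0,0,0],0],[[-0.043,0.023,0],[0,0,0],0],[[-0.06,0.029,0],[0,0,0],0],[[-0.078,0.033,0],[0,0,0],0],[[-0.09,0.036,0],[0,0,0],0],[[-0.1,0.038,0],[0,0,0],0],[[-0.108,0.039,0],[0,0,0],0],[[-0.114,0.039,0],[0,0,0],0],[[-0.114,0.039,0],[0,0,0],0],[[-0.114,0.039,0],[0,0,0],0]])

```text
time_s: 9.4
tool_pos: [562.4, -134.0, 153.9]
eef_rot: [2.738, -0.344, 1.267]
wrist_force: [1.9, -0.3, 0.3]
grip_width: 0.3
```

```bash
python3 -c "
from h import *
where();print(rel(wpt(-5,70,5))[1])
for a in range(-83,-98,-1): print(a,rel(wpt(a,70,5))[0])
p,d=bot.read_camera('top');cv2.imwrite('pics/t5.png',cv2.resize(p[110:230,260:400],None,fx=5,fy=5,interpolation=cv2.INTER_CUBIC))"
```

```text
t 9.4 pos [ 562.4 -134.   153.9] off 5.1 r 69.4 phi -82.2 q [ 0.45  0.13 -0.38  2.45  2.62  0.34 -2.72] F [ 1.9 -0.3  0.3] w 0.3
[-0.002  0.001  0.002]
-83 [-0.004  0.004 -0.   ]
-84 [-0.01   0.004 -0.   ]
-85 [-0.016  0.005 -0.   ]
-86 [-0.023  0.005 -0.   ]
-87 [-0.029  0.005 -0.   ]
-88 [-0.035  0.006 -0.   ]
-89 [-0.041  0.006 -0.   ]
-90 [-0.047  0.006 -0.   ]
-91 [-0.053  0.006 -0.   ]
-92 [-0.059  0.006 -0.   ]
-93 [-0.065  0.005 -0.   ]
-94 [-0.071  0.005 -0.   ]
-95 [-0.077  0.004  0.   ]
-96 [-0.084  0.004  0.   ]
-97 [-0.09   0.003  0.   ]
```

View pics/t5.png

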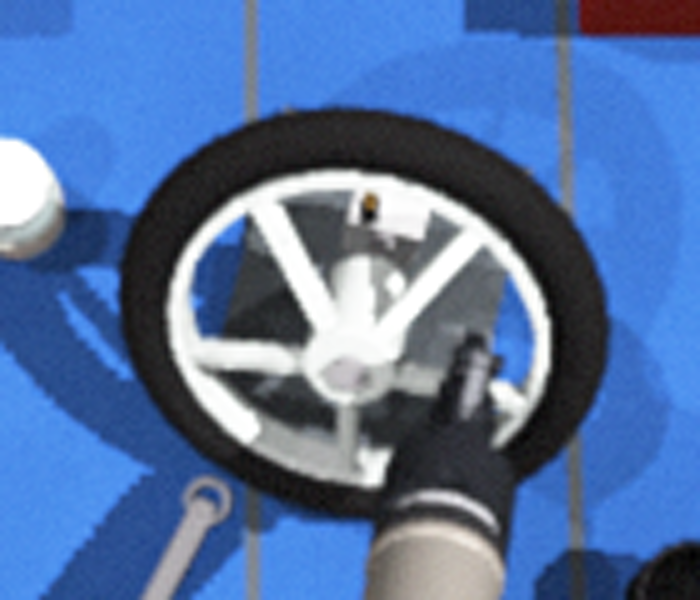

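```bash
python3 - <<'E'
from h import *
f=lambda x,y:(260+x/5-.4,110+y/5-.4)
print("stem",polar(onplane("top",f(371,207),C,F,0)))
for o,xy in[(36,(470,243)),(-36,(264,210)),(-108,(205,352)),(108,(512,400)),(180,(345,460))]:
    r,a=polar(onplane("top",f(*xy),C,F,-8 if o!=180 else -10));print(round(r),round((a+o+180)%360-180,1))
g=lambda P:(proj("top",P)-[260,110]+.4)*5
print(g(wpt(0,80,0)),g(wpt(0,95,0)),g(wpt(36,100,-8)),g(wpt(-36,100,-8)))
E
```

```text
stem (np.float64(89.3447182541185), np.float64(7.233640793147833))
100 6.6
102 7.9
98 6.7
102 8.5
98 7.2
[[386.747814   223.86157339]] [[392.21583863 202.89351972]] [[286.46679242 204.98791863]] [[483.95627143 255.6525305 ]]
```

About 7.2° remain; moving the last bit slowly.

Call:
arm_command(commands=[[[-0.008,0.001,0],[0,0,0],0],[[-0.016,0.001,0],[0,0,0],0],[[-0.024,0.002,0],[0,0,0],0],[[-0.03,0.002,0],[0,0,0],0],[[-0.035,0.002,0],[0,0,0],0],[[-0.04,0.002,0],[0,0,0],0],[[-0.043,0.002,0],[0,0,0],0],[[-0.043,0.002,0],[0,0,0],0],[[-0.043,0.002,0],[0,0,0],0]])

```text
time_s: 10.35
tool_pos: [556.8, -133.3, 147.3]
eef_rot: [2.738, -0.345, 1.266]
wrist_force: [0.8, -0.7, 0.9]
grip_width: -0.1
```

```bash
python3 -c "
from h import *
where()
for a in range(-89,-94,-1): print(a,rel(wpt(a,70,5))[0])
p,d=bot.read_camera('top');cv2.imwrite('pics/t6.png',cv2.resize(p[120:220,270:390],None,fx=6,fy=6,interpolation=cv2.INTER_CUBIC))"
```

```text
t 10.35 pos [ 556.8 -133.3  147.3] off 5.0 r 69.6 phi -89.4 q [ 0.71  0.16 -0.65  2.46  2.55  0.38 -2.63] F [ 0.8 -0.7  0.9] w -0.1
-89 [ 0.003  0.002 -0.   ]
-90 [-0.004  0.002 -0.   ]
-91 [-0.01   0.002 -0.   ]
-92 [-0.016  0.002 -0.   ]
-93 [-0.022  0.002 -0.   ]
```

View pics/t6.png

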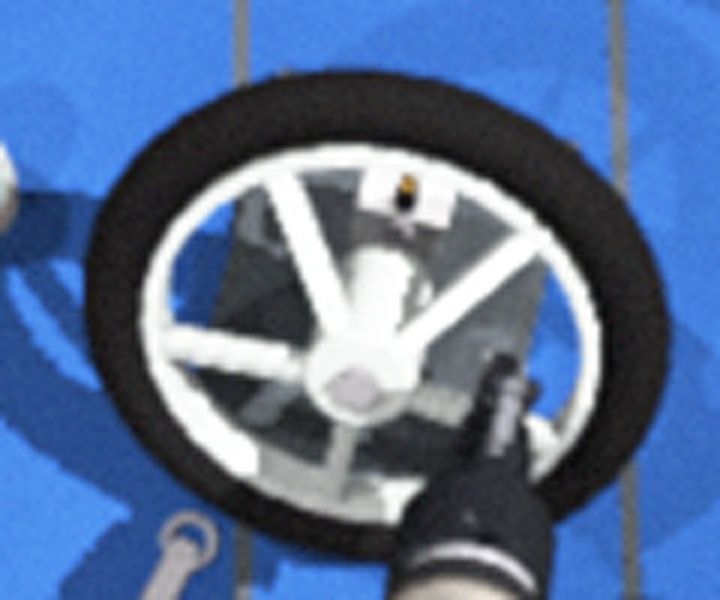

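```bash
python3 - <<'E'
from h import *
f=lambda x,y:(270+x/6-.4,120+y/6-.4)
v=onplane("top",f(406,190),C,F,0);print("stem",polar(v),v)
for o,xy in[(36,(537,243)),(-36,(281,183)),(-108,(172,342)),(180,(340,480))]:
    r,a=polar(onplane("top",f(*xy),C,F,-8 if o!=180 else -10));print(round(r),round((a+o+180)%360-180,1))
g=lambda P:((proj("top",P)-[270,120]+.4)*6).round(1)
print(g(wpt(0,80,0)),g(wpt(0,95,0)),g(wpt(0,0,-46)),g(wpt(36,100,-8)),g(wpt(-36,100,-8)))
# stand check: yaw from tyre depth in scene view is weak; use base-plate depth points in the top view
d=np.load("pics/top0.npy");p=cv2.imread("pics/top0.png").astype(int);W=world("top",d)
m=(abs(W[...,2]-12)<7)&(p.max(2)-p.min(2)<30)&(p.max(2)<130);m[:135]=0;m[215:]=0;m[:,285:]&=True
m[:,:290]=0;m[:,375:]=0;print(m.sum())
E
```

```text
stem (np.float64(90.72362849232114), np.float64(0.8677414529835482)) [-3.41139203e-14  1.37395188e+00  9.07132241e+01]
108 -1.6
102 0.3
103 -0.9
91 2.1
[[404.1 208.6]] [[410.7 183.5]] [[356.7 391.1]] [[283.8 186. ]] [[520.7 246.8]]
1109
```

Stem phi is ≈ 0 ± 1.5°, from brass and spokes together; the stem brass is at crop (406,190) against a predicted top line of (408,192). Backing off the spoke into mid-gap, then withdrawing along the axle direction.

Call:
arm_command(commands=[[[0.02,0,0],[0,0,0],0],[[0.05,-0.003,0],[0,0,0],0],[[0.08,-0.01,0],[0,0,0],0],[[0.11,-0.02,0],[0,0,0],0],[[0.115,-0.02,0],[0,0,0],0],[[0.115,-0.02,-0.05],[0,0,0],0],[[0.115,-0.02,-0.1],[0,0,0],0],[[0.115,-0.02,-0.15],[0,0,0],0],[[0.115,-0.02,-0.2],[0,0,0],0],[[0.115,-0.02,-0.2],[0,0,0],0]])

```text
time_s: 11.4
tool_pos: [542.9, -124.9, 190.9]
eef_rot: [2.735, -0.342, 1.269]
wrist_force: [0.1, 0.2, 0.5]
grip_width: -0.2
```

```bash
python3 -c "
from h import *
where();print(rel(wpt(-68,70,-120)))"
```

```text
t 11.4 pos [ 542.9 -124.9  190.9] off -35.0 r 69.3 phi -69.7 q [ 0.74  0.01 -0.67  2.45  2.46  0.23 -2.59] F [0.1 0.2 0.5] w -0.2
(array([ 0.01 , -0.003, -0.425]), array([-0.002,  0.001,  0.003]))
```

Call:
arm_command(commands=[[[0.03,0,-0.06],[0,0,0],0],[[0.08,0,-0.12],[0,0,0],0],[[0.15,0,-0.2],[0,0,0],0],[[0.25,0,-0.3],[0,0,0],0],[[0.4,0,-0.42],[0,0,0],0],[[0.5,0,-0.5],[0,0,0],0],[[0.5,0,-0.5],[0,0,0],0]])

```text
time_s: 12.1
tool_pos: [535.1, -142.2, 270.6]
eef_rot: [2.666, -0.355, 1.251]
wrist_force: [0.6, 0.0, -0.1]
grip_width: -0.1
```

```bash
python3 -c "
from h import *
where();print(rel(C-150*F[:,0]+250*F[:,1]+60*F[:,2]))"
```

```text
t 12.1 pos [ 535.1 -142.2  270.6] off -88.7 r 117.9 phi -45.2 q [ 0.02 -0.17  0.03  2.39  1.33  0.24 -1.43] F [ 0.6  0.  -0.1] w -0.1
(array([-0.071, -1.649, -0.407]), array([ 0.019, -0.004,  0.008]))
```

Call:
arm_command(commands=[[[0.1,0,-0.2],[0,0,0],0],[[0.1,-0.2,-0.3],[0,0,0],0],[[0.1,-0.4,-0.4],[0,0,0],0],[[0.1,-0.6,-0.4],[0,0,0],0],[[0.1,-0.8,-0.4],[0,0,0],0],[[0.1,-1,-0.4],[0,0,0],0],[[0.1,-1,-0.4],[0,0,0],0],[[0.1,-1,-0.4],[0,0,0],0]])

```text
time_s: 12.9
tool_pos: [546.4, 67.3, 324.4]
eef_rot: [2.666, -0.353, 1.25]
wrist_force: [-0.1, -0.7, -0.1]
grip_width: 0.0
```

```bash
python3 - <<'E'
from h import *
where()
p,d=bot.read_camera('top');q,ds=bot.read_camera('scene');cv2.imwrite('pics/t7f.png',p);cv2.imwrite('pics/s7f.png',q)
a=cv2.resize(p[110:230,260:400],None,fx=4,fy=4,interpolation=cv2.INTER_CUBIC)
b=cv2.resize(q[190:310,235:375],None,fx=4,fy=4,interpolation=cv2.INTER_CUBIC)
# draw the predicted base plate corners in the scene
S,_=frame([C[0],C[1],0],-0.26);ax=np.array([np.cos(.26),-np.sin(.26),0]);ay=np.array([np.sin(.26),np.cos(.26),0])
print((proj('scene',np.array([S+ax*50*k+[0,0,12] for k in range(5)]))).round(1).tolist())
print((proj('scene',np.array([S+ax*100+s*ay*90+[0,0,12] for s in(-1,1)]))).round(1).tolist())
cv2.imwrite('pics/f7.png',cv2.resize(np.hstack([a,b]),(800,343)))
for n,x,y in(('top',p,'pics/top0.png'),('scene',q,'pics/scene0.png')):
    print(n,(cv2.absdiff(x,cv2.imread(y)).max(2)>60).sum())
E
```

```text
t 12.9 pos [546.4  67.3 324.4] off -156.2 r 155.3 phi 51.6 q [-0.14 -0.15 -0.41  2.23  1.03  0.71 -1.53] F [-0.1 -0.7 -0.1] w 0.0
[[303.7, 245.8], [302.3, 259.0], [300.9, 272.8], [299.4, 287.1], [297.8, 302.0]]
[[272.1, 271.2], [329.8, 274.5]]
top 25467
scene 11814
```

View pics/f7.png

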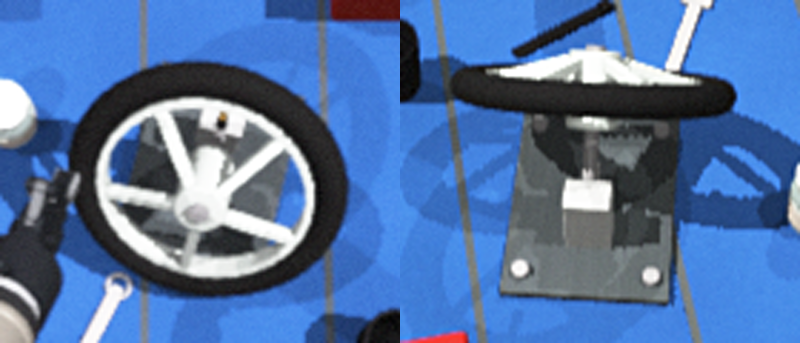

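In the top panel the brass stem is at (221,119), in front of the white post block and above the hub. In the scene panel the base plate's rear edge, (500,295)–(668,302), agrees with my yaw. I'll do one last numeric check of the stem and bystanders, then hand in if it is good.

```bash
python3 - <<'E'
from h import *
p0=cv2.imread('pics/top0.png');p1,_=bot.read_camera('top')
h=cv2.cvtColor(p1,cv2.COLOR_BGR2HSV);m=cv2.inRange(h,(8,110,60),(30,255,255));m[:135]=0;m[215:]=0;m[:,290:375][:]&=255;m[:,:290]=0;m[:,375:]=0
v,u=np.nonzero(m);print(len(u),u.mean(),v.mean());w=onplane('top',(u.mean(),v.mean()),C,F,0);r,a=polar(w);y=80*np.sin(np.radians(a));print('stem r,phi',r,a,'y at free end',y)
ok=abs(y)<5
for n,(x0,y0,x1,y1) in dict(cup=(382,215,414,244),jar=(248,135,276,163),wrench=(270,204,308,258),lever=(308,231,354,254),driver=(136,216,178,270),tub=(442,150,494,196),vase=(117,146,172,190),collar=(452,206,476,229)).items():
    A,B=[cv2.cvtColor(i,cv2.COLOR_BGR2GRAY).astype(np.float32)[y0:y1,x0:x1] for i in(p0,p1)]
    s,c=cv2.phaseCorrelate(A,B,cv2.createHanningWindow(A.shape[::-1],cv2.CV_32F));print(n,np.round(s,2),round(c,2))
E
```

```text
4 337.5 150.5
stem r,phi 93.47752137096947 0.7837582249982853 y at free end 1.0942987970859512
cup [-0.07  0.02] 1.01
jar [ 0.01 -0.04] 1.0
wrench [ 0.16 -0.06] 0.88
lever [0.35 0.06] 0.81
driver [0.64 0.44] 0.64
tub [ 0.01 -0.  ] 0.91
vase [-0.04  0.55] 0.97
collar [-0.03  0.02] 1.01
```

```bash
python3 -c "
from rig import bot
s=bot.observe();print(s['time_s'],s['wrist_force'],s['joint_velocities'].round(3));print(bot.sign_off())"
```

```text
13.05 [-0.2564247  -0.73754112  0.32113924] [ 0.003 -0.009  0.002  0.001  0.002 -0.002 -0.003]
the job is handed in; nothing more can be done
None
```

The valve stem now points straight up, and I handed the job in at 13 s. I put the closed fingertips between two spokes and pushed one spoke clockwise about 119° with no gripping. Then I backed off into the gap, withdrew and parked the gripper clear of the wheel.

- **Stem:** the last top image puts it about 0.8° from the top, so its free end is about 1 mm to the side (limit 8 mm). That reading rests on only 4 brass pixels. Before I withdrew, individual spoke readings gave −1.6° to +2.1°, all inside the roughly 6° allowed.
- **Bystanders:** each appears shifted by less than 1 pixel, about 3 mm at most. The screwdriver (about 0.8 px) and vase (about 0.55 px) read highest. The screwdriver's match was the weakest, and I put its shift down to moving arm shadows without confirming it.
- **Forces:** the wrist force was under 1 N once the arm was clear. It read at most about 2 N after each push, but I did not record it during the pushes.
- **Wheel at rest:** I did not measure its speed directly. The stem angle stayed within the measuring error between the end of the push and the last picture.
- **Disagreement:** the stand's base plate in the scene view sat about 1 px (roughly 2 mm) off my estimate, which is within the calibration error.

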